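# Drive the worn bushing out of the bearing housing

## Task

Take the steel drift out of its wooden block, feel for the off-centre bore in the face of the grey bearing housing, and push the seated bushing down and right out of the bore until it stands on the rubber catch pad underneath. Feel and push gently, never pressing on the housing or the bushing with more than about 35 N. Then stand the drift back in its block, upright with its collar down on the wood, and let go.

Things in the scene. Friction and masses are not known exactly. Their poses are not given: they have to be found in the camera images.
- stand: Ejecting stand fixed to the worktop: dark base plate 100 x 100 x 10 mm with a rubber catch pad (top at z 14 mm) and four short posts carrying a round grey bearing housing, 84 mm across, from z 36 to z 72 mm. Origin: centre of the underside, z up.
- face (a point): Centre of the housing's top face: a flat aluminium eccentric insert at z 70 mm of the stand, inside a rim 60 mm across and 2 mm high. Its one vertical through bore (diameter 15 mm, down to z 36 mm) lies with its axis 6 mm from this point, in a direction that differs each time and is not measured: feel or look for it. The insert does not turn under the loads of this job.
- bushing (a joint): How far the brass bushing (14 mm across, 18 mm long) is driven down the bore, m. At 0 its top is 10 mm below the face; at 0.024 its top leaves the bore; at 0.028 it stands on the pad and stops hard. A tight fit: it takes about 9 N to move, plus 1.2 N per 10 mm/s, and stays where it is left. Starts at 0 to 0.004.
- block: Wooden tool block 62 x 62 x 64 mm fixed to the worktop, with one vertical through hole of 15 mm diameter (mouth chamfered by 2 mm) in its centre. Its origin is the centre of the underside, z up.
- drift: Loose steel ejector rod, 108 mm long, about 0.12 kg. Origin: centre of its tip (lower end), z up the rod. Rod 12 mm in diameter with chamfered tip to z 56 mm, collar 28 mm across from 56 to 61 mm, dark round grip 19 mm across to 104 mm, cap 21 mm across to 108 mm. At first it hangs upright in the block's hole, collar on the block's top, tip 8 mm above the worktop.
There are look-alikes about, which are no part of the job. What is shaped like the block but yellow is not meant.

How it is judged:
By the outcome, as a careful person would: the job done as asked, in the order asked, and still so for the second after the job is handed in, with the robot touching nothing.
It also fails if it takes over 64 s, if anything falls off the work surface, if the arm or the gripper's body presses on something with over 40 N, if the wrist force passes 120 N, or if a joint passes its speed limit or range.

## Robot

A 6-joint arm with a two-finger parallel gripper is mounted at the origin on a cart in front of the work surface, level with it; the furniture and walls round the work are solid. World frame = base frame: x ahead of the robot, y to its left, z up, the work surface at z = 0. Lengths are in m, angles in rad, forces in N, time in s.
With the tool pointing down it reaches from about 0.375 to 0.9 m from the base axis. Payload 3.1 kg.
Tool frame: the origin (TCP) lies at the very end of the fingers, on their centre line; the grasp point (between the pads) lies 19 mm behind it; z points along the fingers, y is the line along which they close (so a half turn about z gives the same grasp; the last joint's range is limited). The gripper opens to 87 mm and grips with 3 to 60 N. Pads are 19 mm wide; open, the fingers measure 117 mm over their backs; the gripper's body (75 mm by 190 mm) begins 51 mm behind the grasp point.
Start: joints at [-1.49, 0.527, 1.433, -0, 1.181, -0.178], TCP at [0.161, -0.604, 0.223] pointing down, gripper open.
Joint ranges: [-3.08, 3.08], [-0.75, 2.2], [0.22, 2.44], [-1.43, 4.57], [0, 2.65], [-2.85, 2.85]. Speed limits (rad/s): [2.79, 2.79, 3.14, 3.14, 3.14, 3.14].

## Interface

Orientations are given as a unit quaternion [x, y, z, w].
In Python, from rig import status, viewer, robot gives the robot as it stands.
- The arm moves only by the tool arm_command, never from a script. Its arguments are lists of equal length, an entry for each row: "delta_rot": the turn, a rotation vector about the tool's x, y, z in degrees, a list of three; "delta_pos": the shift along the tool's x, y, z in m, a list of three; "gripper": the closure, from -1 (fully open) to 1 (shut). In form: {"delta_rot": [[rx, ry, rz], ...], "delta_pos": [[dx, dy, dz], ...], "gripper": [gripper, ...]}. A call has 1 to 12 rows; each row is the pose to reach, as a shift and turn from the pose commanded when the call began, along the tool's axes at that moment; what a row does not reach only later rows make up. A row lasts 1/12 s, in which the tool goes at most 41.7 mm and 7.16 degrees, less where a joint would pass 70% of its speed; a pose out of reach is approached as far as the arm can. A call with a gripper value outside its range is refused whole. The fingers move at their own pace and stop on an object; "grip_force" is the grip in N (left out, the last holds). Time passes only in rows, so rows that repeat a pose let the fingers close. It gives the time, the measured TCP pose, the force, the opening and the grip force at its end, in the units of the state.
- status.get_obs(): the state, without advancing time (a new reading comes with each control period).
- viewer.camera(name): name is "scene" or "top" or "wrist"; returns a dict with "pixels" (420x560x3 uint8, blue, green, red), "fx", "fy", "cx", "cy" (pixels), "k1" (the pictures are not rectified: a ray, as slopes to the right and down, at radius r is drawn at 1 + k1 r^2 times it, then the intrinsics apply), "pose" (4x4, takes a point from camera to world coordinates); the wrist camera has in their place "mount" (4x4, takes a point from camera to tool coordinates, whose origin is the TCP and whose axes are the flange's). Camera axes: x right, y down, z forward; pixel columns grow to the right and rows downward; lengths in m; the calibration is good to about 2 mm. A picture is of the moment at which its call begins: read the wrist's pose just before it. There is no depth.
- robot.hand_in(): hands the job in; it is judged then, once.
The state is a dict: "time": time; "q": joint angles; "joint_velocities": joint speeds; "joint_torque": joint torques, N m; "position": TCP position; "tool_rot": TCP orientation; "ft_force": force on the tool from outside, world axes, zero at the start; "moment": the same for the moment, N m; "grip_width": finger opening in m; "grip_force": force on a finger pad.
Only numpy, scipy, OpenCV 4.12 (cv2) and the standard library are available. Lean on these libraries where they do the work, as an engineer would, in place of code of your own. Each camera call takes 0.05 s, during which the arm holds its last target. There are 200 camera calls.

## Working session

There is one attempt and no reset: what is moved stays moved. The work goes in short steps, Python scripts to look and compute and a tool call to move; the robot and the scene stay as the last step left them, time stands still between calls to the robot, and variables do not carry over. Pictures are saved under pics/ and viewed, at most 10 in all, crops included, and the job is handed in when it is done.

Besides the shell and the picture viewer there is one more tool, called after "Call:" as name(argument=value, ...) on one line, values as JSON. arm_command: Moves the arm, as the interface text tells. Its arguments: {"type":"object","properties":{"delta_rot":{"type":"array","items":{"type":"array","items":{"type":"number"}}},"delta_pos":{"type":"array","items":{"type":"array","items":{"type":"number"}}},"gripper":{"type":"array","items":{"type":"number"}},"grip_force":{"type":"number"}},"required":["delta_rot","delta_pos","gripper"]}

```bash
mkdir -p pics; cat > h.py <<'E'
from rig import status, viewer, robot
import numpy as np, cv2
from scipy.spatial.transform import Rotation as R
def shot(n,f):
    o=status.get_obs(); c=viewer.camera(n); cv2.imwrite('pics/'+f,c['pixels'])
    if 'mount' in c:
        T=np.eye(4);T[:3,:3]=R.from_quat(o['tool_rot']).as_matrix();T[:3,3]=o['position'];c['pose']=T@np.array(c['mount'])
    np.savez('pics/'+f+'.npz',**{k:c[k] for k in('fx','fy','cx','cy','k1','pose','pixels')})
    return c
def load(f): return dict(np.load('pics/'+f+'.npz'))
def ray(c,u,v):
    d=np.array([(u-c['cx'])/c['fx'],(v-c['cy'])/c['fy']]);s=d.copy()
    for _ in range(20): s=d/(1+c['k1']*(s@s))
    P=np.array(c['pose']);return P[:3,3],P[:3,:3]@np.r_[s,1]
def onz(c,u,v,z):
    o,d=ray(c,u,v);return o+d*(z-o[2])/d[2]
def proj(c,p):
    P=np.array(c['pose']);q=P[:3,:3].T@(np.array(p)-P[:3,3]);s=q[:2]/q[2];s=s*(1+c['k1']*(s@s))
    return np.array([c['fx']*s[0]+c['cx'],c['fy']*s[1]+c['cy']])
E
python3 - <<'E'
from h import *
a=shot('scene','s.png');b=shot('top','t.png');print(status.get_obs())
for c in(a,b):print(np.round(c['pose'],3),c['fx'],c['k1'])
E
```

```text
{'time': 0.1, 'q': array([-1.48949570e+00,  5.28396228e-01,  1.43377317e+00,  4.46542808e-05,
        1.18140000e+00, -1.78498555e-01]), 'joint_velocities': array([ 9.63957476e-05, -1.63054402e-03, -3.23475212e-03,  8.38127326e-04,
       -1.98209869e-04, -1.43895090e-03]), 'joint_torque': array([-6.67291715e-04, -4.40985918e+01, -1.77150893e+01,  6.35930314e-02,
        5.34043915e-02, -3.65541734e-05]), 'position': array([ 0.1605415 , -0.60334861,  0.22165566]), 'tool_rot': array([ 9.91575521e-01,  1.29526094e-01,  6.86379929e-05, -9.86204383e-04]), 'ft_force': array([ 0.19607063,  0.55358185, -0.0266643 ]), 'moment': array([-0.04647309, -0.03990973, -0.01689011]), 'grip_force': 0.0, 'grip_width': 0.08695737282483028}
[[-0.578 -0.519  0.629 -0.184]
 [-0.816  0.349 -0.461  0.476]
 [ 0.019 -0.78  -0.625  0.799]
 [ 0.     0.     0.     1.   ]] 542.1790167988252 -0.09807045285316641
[[ 0.004 -0.999  0.041  0.464]
 [-1.    -0.005 -0.018 -0.029]
 [ 0.019 -0.041 -0.999  0.942]
 [ 0.     0.     0.     1.   ]] 405.82819710213596 0.03473019231137482
```

View pics/s.png

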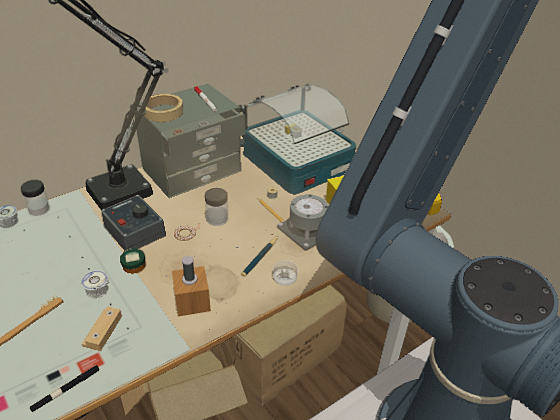

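View pics/t.png

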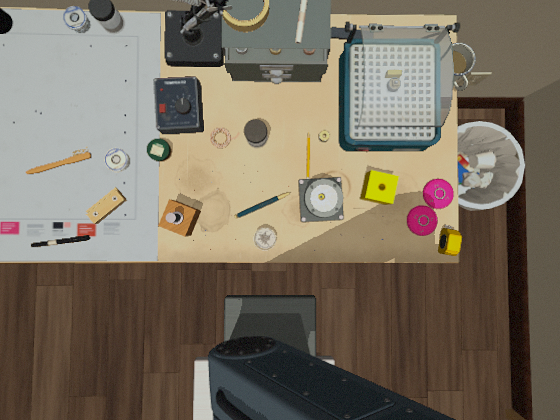

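Top view candidates. Block: the brown wooden one at (180,217), which has the drift's dark cap standing in it, or the yellow one at (380,186), which is excluded. Housing: the one on the square base at (321,198), or the loose round parts at (117,159), (265,237) and (75,17). I choose the brown block and the stand at (321,198), and check both in one close crop.

```bash
python3 - <<'E'
from h import *
t=load('t.png')['pixels'];s=load('s.png')['pixels']
f=lambda i,x,y:cv2.resize(i[y:y+70,x:x+90],None,fx=4.4,fy=4.2,interpolation=2)
cv2.imwrite('pics/c.png',np.vstack([np.hstack([f(t,140,183),f(t,277,163)]),np.hstack([f(s,145,250),f(s,262,180)])]))
c=load('t.png')
print(onz(c,178,215,.116),onz(c,321,198,.07))
E
```

```text
[0.47452241 0.17289563 0.116     ] [ 0.51314699 -0.12158585  0.07      ]
```

View pics/c.png

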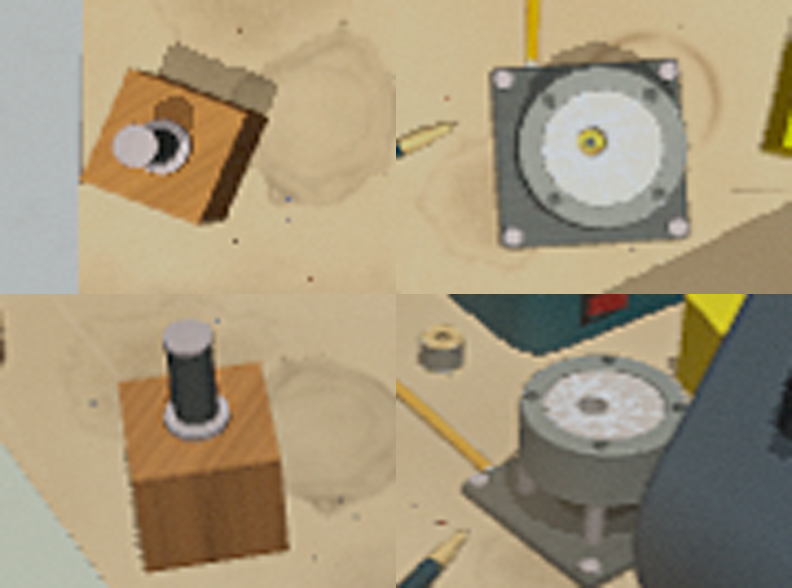

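Confirmed: the brown block at top (180,217) holds the drift (cap at 171,218, collar at 178,218). The stand's bore shows brass at about (321.5,196.3), with the housing centre at about (323.8,198).

```bash
cat >> h.py <<'E'
def tri(obs):
    A=np.zeros((3,3));b=np.zeros(3)
    for c,u,v in obs:
        o,d=ray(c,u,v);d=d/np.linalg.norm(d);M=np.eye(3)-np.outer(d,d);A+=M;b+=M@o
    return np.linalg.solve(A,b)
def delta(target):
    o=status.get_obs();return R.from_quat(o['tool_rot']).as_matrix().T@(np.array(target)-o['position'])
E
python3 - <<'E'
from h import *
t=load('t.png');s=load('s.png')
T=lambda u,v:(t,140+u/4.4,183+v/4.2)
T2=lambda u,v:(t,277+(u-396)/4.4,163+v/4.2)
S=lambda u,v:(s,145+u/4.4,250+(v-294)/4.2)
S2=lambda u,v:(s,262+(u-396)/4.4,180+(v-294)/4.2)
print('cap',onz(*T(135,146),.116),onz(*S(189,338),.116),tri([T(135,146),S(189,338)]))
print('collar',onz(*T(167,147),.069),onz(*S(197,410),.069))
print('face',onz(*T2(602,147),.072),onz(*S2(603,404),.072))
print('bore',onz(*T2(592,141),.06),onz(*S2(593,406),.068))
for p in([.45,-.3,.25],[.474,.172,.2]):print(delta(p))
E
```

```text
cap [0.46888726 0.18743958 0.116     ] [0.47104098 0.18813572 0.116     ] [0.46938984 0.18793239 0.11700304]
collar [0.46873785 0.18440403 0.069     ] [0.47384137 0.18725143 0.069     ]
face [ 0.51306602 -0.12744411  0.072     ] [ 0.51557815 -0.12677825  0.072     ]
bore [ 0.51684088 -0.1238296   0.06      ] [ 0.52088019 -0.12495563  0.068     ]
[ 0.35767816 -0.2188712  -0.02778015]
[ 0.50209577 -0.66877101  0.02314841]
```

Call:
arm_command(delta_rot=[[0,0,0],[0,0,0],[0,0,0],[0,0,0],[0,0,0],[0,0,0],[0,0,0],[0,0,0],[0,0,0],[0,0,0],[0,0,0],[0,0,0]], delta_pos=[[0.36,-0.22,-0.03],[0.36,-0.22,-0.03],[0.36,-0.22,-0.03],[0.36,-0.22,-0.03],[0.36,-0.22,-0.03],[0.36,-0.22,-0.03],[0.36,-0.22,-0.03],[0.36,-0.22,-0.03],[0.36,-0.22,-0.03],[0.36,-0.22,-0.03],[0.36,-0.22,-0.03],[0.36,-0.22,-0.03]], gripper=[-1,-1,-1,-1,-1,-1,-1,-1,-1,-1,-1,-1])

```text
time: 1.1
position: [0.4534, -0.2966, 0.2525]
tool_rot: [0.991, 0.132, -0.0, -0.0]
ft_force: [-0.7, -0.5, 0.4]
grip_width: 0.087
grip_force: 0.0
```

```bash
python3 - <<'E'
from h import *
shot('wrist','w0.png')
print(status.get_obs()['position'],delta([.470,.187,.2]),delta([.518,-.124,.22]))
E
```

```text
[ 0.45221683 -0.29806322  0.25228408] [ 0.14324568 -0.46378263  0.052178  ] [ 0.10877818 -0.15099284  0.03218947]
```

Call:
arm_command(delta_rot=[[0,0,0],[0,0,0],[0,0,0],[0,0,0],[0,0,0],[0,0,0],[0,0,0]], delta_pos=[[0.109,-0.151,0.032],[0.109,-0.151,0.032],[0.109,-0.151,0.032],[0.109,-0.151,0.032],[0.109,-0.151,0.032],[0.109,-0.151,0.032],[0.109,-0.151,0.032]], gripper=[-1,-1,-1,-1,-1,-1,-1])

```text
time: 1.73
position: [0.5179, -0.1258, 0.22]
tool_rot: [0.992, 0.13, -0.001, 0.0]
ft_force: [-1.0, -1.1, 0.7]
grip_width: 0.087
grip_force: 0.0
```

```bash
python3 - <<'E'
from h import *
c=shot('wrist','w1.png')
print(status.get_obs()['position'],delta([.470,.187,.2]),np.round(c['mount'],3),c['fx'])
print(proj(c,[.515,-.127,.072]),proj(c,[.518,-.124,.07]))
E
```

```text
[ 0.51804906 -0.12664369  0.22031817] [ 0.03383231 -0.31550887  0.02008568] [[ 0.    -0.959 -0.284  0.077]
 [ 1.    -0.     0.001 -0.   ]
 [-0.001 -0.284  0.959 -0.162]
 [ 0.     0.     0.     1.   ]] 304.8702349315511
[276.87173213 198.08494538] [274.85089933 194.23221749]
```

View pics/w1.png

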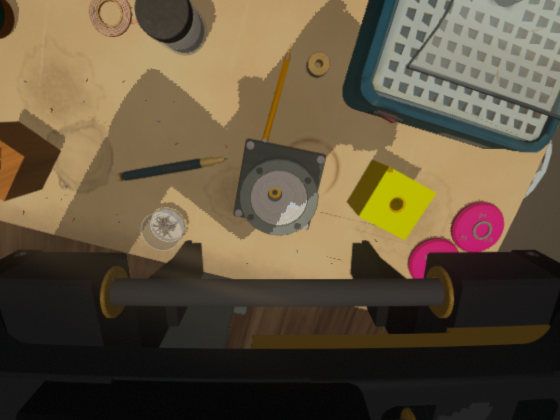

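```bash
python3 - <<'E'
from h import *
p=load('w1.png')['pixels'][150:240,225:345]
t=load('t.png')['pixels'][170:225,290:355]
cv2.imwrite('pics/c2.png',np.hstack([cv2.resize(p,None,fx=4,fy=5,interpolation=2)[:450],cv2.resize(t,(320,450),interpolation=2)]))
E
```

```text
(no output)
```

View pics/c2.png

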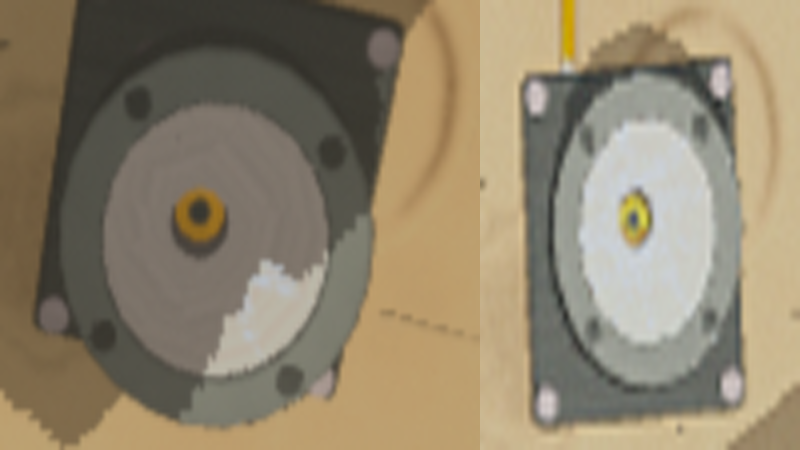

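Call:
arm_command(delta_rot=[[0,0,0],[0,0,0],[0,0,0],[0,0,0],[0,0,0],[0,0,0],[0,0,0],[0,0,0],[0,0,0],[0,0,0]], delta_pos=[[0.034,-0.315,0.02],[0.034,-0.315,0.02],[0.034,-0.315,0.02],[0.034,-0.315,0.02],[0.034,-0.315,0.02],[0.034,-0.315,0.02],[0.034,-0.315,0.02],[0.034,-0.315,0.02],[0.034,-0.315,0.02],[0.034,-0.315,0.02]], gripper=[-1,-1,-1,-1,-1,-1,-1,-1,-1,-1])

```text
time: 2.62
position: [0.4711, 0.1873, 0.2007]
tool_rot: [0.992, 0.13, 0.0, 0.0]
ft_force: [-0.2, -0.8, -0.3]
grip_width: 0.087
grip_force: 0.0
```

```bash
python3 - <<'E'
from h import *
c=shot('wrist','w2.png')
print(status.get_obs()['position'],delta([.470,.187,.08]))
print(proj(c,[.470,.187,.116]),proj(c,[.470,.187,.069]))
E
```

```text
[0.47137777 0.18653808 0.20073707] [-0.00128495 -0.00092819  0.12073541]
[276.36768139 214.75541967] [276.31269529 200.51674411]
```

View pics/w2.png

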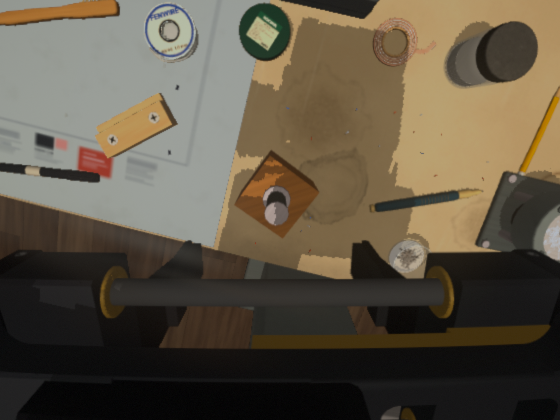

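The w2 view shows the cap at about (277,214) and the collar at about (277,200), which matches the prediction. Now I descend and grip.

Call:
arm_command(delta_rot=[[0,0,0],[0,0,0],[0,0,0],[0,0,0],[0,0,0],[0,0,0],[0,0,0],[0,0,0],[0,0,0],[0,0,0],[0,0,0],[0,0,0]], delta_pos=[[-0.001,-0.001,0.03],[-0.001,-0.001,0.06],[-0.001,-0.001,0.09],[-0.001,-0.001,0.115],[-0.001,-0.001,0.125],[-0.001,-0.001,0.125],[-0.001,-0.001,0.125],[-0.001,-0.001,0.125],[-0.001,-0.001,0.125],[-0.001,-0.001,0.125],[-0.001,-0.001,0.125],[-0.001,-0.001,0.125]], gripper=[-1,-1,-1,-1,-1,-1,0.4,0.6,0.8,1,1,1], grip_force=50)

```text
time: 3.67
position: [0.4696, 0.1891, 0.0763]
tool_rot: [0.992, 0.13, 0.001, -0.0]
ft_force: [-0.5, 0.2, 0.6]
grip_width: 0.0547
grip_force: 0.0
```

Call:
arm_command(delta_rot=[[0,0,0],[0,0,0],[0,0,0],[0,0,0]], delta_pos=[[0,0,0],[0,0,0],[0,0,0],[0,0,0]], gripper=[1,1,1,1])

```text
time: 4.0
position: [0.4692, 0.189, 0.0755]
tool_rot: [0.992, 0.13, -0.0, 0.0]
ft_force: [0.2, 0.9, -0.0]
grip_width: 0.0283
grip_force: 0.0
```

Call:
arm_command(delta_rot=[[0,0,0],[0,0,0],[0,0,0],[0,0,0],[0,0,0],[0,0,0]], delta_pos=[[0,0,0],[0,0,0],[0,0,0],[0,0,0],[0,0,0],[0,0,0]], gripper=[1,1,1,1,1,1])

```text
time: 4.5
position: [0.4692, 0.1888, 0.0754]
tool_rot: [0.992, 0.13, -0.0, 0.0]
ft_force: [0.4, 0.0, -2.3]
grip_width: 0.0183
grip_force: 55.7
```

```bash
python3 - <<'E'
from h import *
o=status.get_obs();print(o['position'],o['ft_force'],o['moment'],o['grip_width'],o['grip_force'])
w=load('w1.png');t=load('t.png')
print('face',onz(w,279,198,.071),'bore',onz(w,275,194.4,.07))
T=lambda u,v:(290+(u-480)*65/320,170+v*55/450)
print('top face',onz(t,*T(648,231),.071),'brass',onz(t,*T(635,217),.06),'posts',[onz(t,*T(u,v),.01)[:2] for u,v in((537,97),(720,80),(547,404),(731,386))])
E
```

```text
[0.46919932 0.18882736 0.07543644] [ 0.44069404  0.03405702 -2.26749289] [-0.17308363 -0.02837226 -0.01069992] 0.018269225727688097 55.692618633038364
face [ 0.51541592 -0.12921194  0.071     ] bore [ 0.51786462 -0.12419836  0.07      ]
top face [ 0.51262316 -0.12821858  0.071     ] brass [ 0.51694764 -0.12369613  0.06      ] posts [array([ 0.55359228, -0.08303075]), array([ 0.55890868, -0.16890718]), array([ 0.46714601, -0.08794763]), array([ 0.47260887, -0.17398803])]
```

Call:
arm_command(delta_rot=[[0,0,0],[0,0,0],[0,0,0],[0,0,0],[0,0,0],[0,0,0],[0,0,0],[0,0,0],[0,0,0]], delta_pos=[[0,0,-0.005],[0,0,-0.015],[0,0,-0.03],[0,0,-0.045],[0,0,-0.06],[0,0,-0.075],[0,0,-0.09],[0,0,-0.1],[0,0,-0.1]], gripper=[1,1,1,1,1,1,1,1,1])

```text
time: 5.25
position: [0.4706, 0.1894, 0.1785]
tool_rot: [0.992, 0.13, 0.003, -0.0]
ft_force: [0.9, 0.1, -1.1]
grip_width: 0.0183
grip_force: 55.7
```

```bash
python3 - <<'E'
from h import *
o=status.get_obs();print(o['position'],o['ft_force'],o['moment'],o['grip_width'],o['grip_force'],delta([.5178,-.1230,.163]))
c=shot('wrist','w3.png');s=shot('scene','s3.png')
cv2.imwrite('pics/c3.png',np.hstack([c['pixels'][150:300,200:360],s['pixels'][180:330,120:280]]).repeat(2,0).repeat(2,1))
E
```

```text
[0.47058759 0.18942261 0.17850363] [ 0.86857471  0.0516069  -1.13426996] [ 0.01550713  0.01236372 -0.03885268] 0.018263284387019088 55.70382614212576 [-0.03474824  0.31406038  0.01535887]
```

View pics/c3.png

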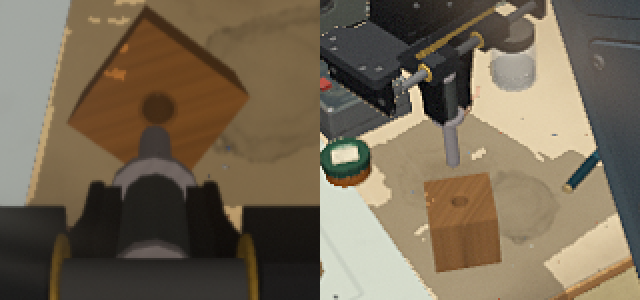

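The drift is clear of the block and upright between the fingers, and the block's hole shows at (158,107) in the crop. I move over the bore.

Call:
arm_command(delta_rot=[[0,0,0],[0,0,0],[0,0,0],[0,0,0],[0,0,0],[0,0,0],[0,0,0],[0,0,0],[0,0,0],[0,0,0],[0,0,0],[0,0,0]], delta_pos=[[-0.002,0.02,0],[-0.006,0.055,0],[-0.01,0.09,0],[-0.014,0.125,0],[-0.018,0.16,0],[-0.022,0.195,0],[-0.026,0.23,0],[-0.03,0.265,0],[-0.033,0.295,0.005],[-0.034,0.314,0.01],[-0.034,0.314,0.012],[-0.034,0.314,0.012]], gripper=[1,1,1,1,1,1,1,1,1,1,1,1])

```text
time: 6.35
position: [0.516, -0.1237, 0.1621]
tool_rot: [0.992, 0.128, -0.001, -0.001]
ft_force: [-0.5, 0.6, -1.3]
grip_width: 0.0183
grip_force: 55.7
```

```bash
python3 - <<'E'
from h import *
o=status.get_obs();print(o['position'],o['ft_force'],o['moment'],o['tool_rot'],delta([.5178,-.1230,.1535]))
s=shot('scene','s4.png');t=shot('top','t4.png')
c=shot('wrist','w4.png')
r=lambda i:cv2.resize(i,(400,400),interpolation=2)
print(proj(s,[.5175,-.1235,.07]),proj(c,[.5175,-.1235,.07]))
cv2.imwrite('pics/c4.png',np.hstack([r(s['pixels'][150:250,250:350]),r(c['pixels'][150:250,230:330])]))
E
```

```text
[ 0.51598119 -0.12372391  0.16209322] [-0.53669927  0.64554072 -1.32877565] [ 0.05184277  0.00820206 -0.05090529] [ 0.9917396   0.12825411 -0.00143229 -0.00118223] [ 0.00196493 -0.0002141   0.00858887]
[307.25385273 206.98174433] [278.78627183 209.16495941]
```

View pics/c4.png

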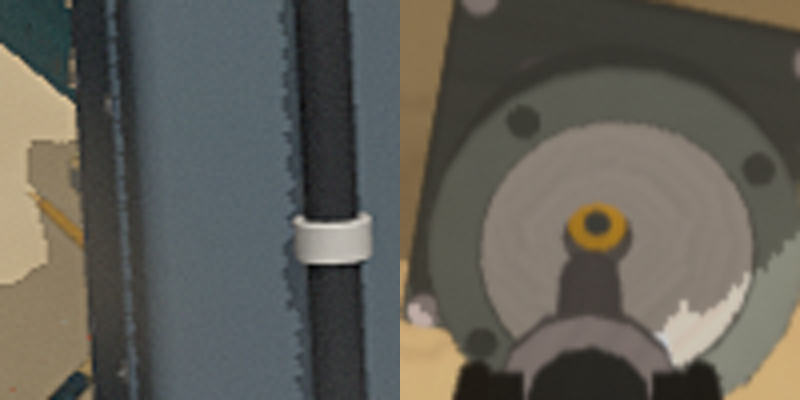

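```bash
python3 - <<'E'
from h import *
for f,p,q in(('w3.png',[0.470588,0.189423,0.178504],[.0,.0,.0]),('w4.png',[.515981,-.123724,.162093],0)):
    c=load(f);P=c['pose']
    x=np.array([.9669,.2550,0]);p=np.array(p)
    for d in(.0045,.006):print(f,'tip far edge',proj(c,p+x*d-[0,0,.0674-.0005]))
    m=np.abs
print('bore w4',onz(load('w4.png'),230+198/4,150+232/4,.07))
print('hole w3',onz(load('w3.png'),200+158/2,150+107/2,.064))
c=load('w4.png');g=cv2.cvtColor(c['pixels'],6)
for r in(206,210,214,218,222,226):print(r,g[r,262:300])
g=cv2.cvtColor(load('w3.png')['pixels'],6)
for r in(203,216,220):print(r,g[r,262:300])
print(g[185:232,277])
E
```

```text
w3.png tip far edge [276.50485683 215.15850668]
w3.png tip far edge [276.50908917 213.3400913 ]
w4.png tip far edge [278.75835804 214.70632417]
w4.png tip far edge [278.76670195 212.8956614 ]
bore w4 [ 0.51868404 -0.12382625  0.07      ]
hole w3 [0.47227969 0.18739377 0.064     ]
206 [130 129 127 128 129 129 127 127 123  98 109 118 119 114  77  60  59  59
  59  63  86 123 124 121  98 101 125 128 128 128 127 127 129 129 129 128
 129 128]
210 [129 129 127 127 127 128 127 125 115  76  73  82 104 114 115 117 117 116
 117 120 119 118 101  78  71  78 119 126 129 129 128 128 127 128 129 128
 129 131]
214 [127 126 127 128 126 127 127 126 126 119  87  65  63  64  65  65  66  65
  64  66  69  73  75  91 118 127 127 127 127 127 127 126 126 126 127 129
 129 130]
218 [126 128 128 129 127 126 126 120  84  64  63  63  65  65  66  66  67  66
  65  65  64  66  87 123 126 127 127 126 126 126 127 128 128 128 127 128
 130 130]
222 [125 123 123 124 126 127 124 105  68  62  64  64  64  64  65  66  66  66
  65  65  64  64  71 106 124 126 127 127 128 127 127 128 129 129 129 127
 125 124]
226 [124 125 124 124 125 125 122  82  63  62  64  64  64  63  66  66  66  66
  65  65  65  64  68  94 123 126 126 128 129 128 127 125 124 123 124 126
 127 139]
203 [80 79 79 80 80 80 79 71 66 54 46 46 47 47 48 48 48 48 48 48 48 46 45 44
 48 62 67 76 78 78 78 79 78 78 78 77 76 77]
216 [78 78 79 80 79 81 81 79 74 61 57 59 58 59 59 60 60 59 59 59 58 59 68 74
 74 74 72 72 72 72 71 72 72 72 73 72 73 75]
220 [79 80 79 78 77 78 77 72 58 56 57 59 58 59 59 60 60 59 59 58 58 58 58 69
 74 74 75 75 76 77 76 75 75 74 72 71 71 70]
[ 78  76  76  76  74  74  76  77  77  76  68  61  53  49  48  48  48  49
  48  48  47  48  48  49  48  50  53  61  59  59  59  60  59  60  59  60
  59  60  59  59  59  61  62  69  98 104 106]
```

```bash
python3 - <<'E'
from h import *
c=load('w4.png');M=np.array(viewer.camera('wrist')['mount']);print('w4 pose tcp',(c['pose']@np.linalg.inv(M))[:3,3],c['cx'])
for i in range(2):
    o=status.get_obs();c=shot('wrist','w5.png');print(o['position'],o['tool_rot'])
g=cv2.cvtColor(c['pixels'],6)
for r in(202,206,210,214,218,226):print(r,g[r,264:294])
print(g[190:225,278]);print(g[190:225,275])
E
```

```text
w4 pose tcp [ 0.51589608 -0.12208168  0.16277185] 276.4721983818874
[ 0.51641176 -0.12181055  0.16336051] [ 9.91479919e-01  1.30257491e-01 -5.38208905e-04 -5.15752906e-04]
[ 0.51663786 -0.12187822  0.16355132] [ 9.91464223e-01  1.30378330e-01 -3.04067709e-04 -3.06245895e-04]
202 [127 129 129 129 129 129 128 128 127 128 126 126 127 124 123 125 126 131
 129 128 128 128 127 127 128 128 128 128 129 129]
206 [128 129 128 127 128 129 122  96 116 119 118 114  69  59  59  59  60  66
  97 122 124 123  95 114 128 128 127 128 128 130]
210 [127 127 127 127 127 124  99  72  75  99 115 116 116 115 111 110 112 120
 122 122 113  80  70  79 123 127 128 127 127 128]
214 [129 127 126 127 127 126 125 113  73  63  64  64  65  67  67  66  67  66
  68  72  73  78 100 126 128 127 127 127 127 127]
218 [128 130 128 126 126 121  84  63  63  64  65  65  66  65  65  66  65  65
  64  66  88 123 126 127 127 127 127 126 127 129]
226 [126 127 128 127 123  81  64  63  63  65  65  65  66  66  64  59  65  65
  64  64  68  95 124 126 126 127 129 129 129 126]
[128 127 125 127 130 131 131 128 129 129 129 127 123 100  70  60  59  58
  61  87 111 116 104  78  67  66  67  66  65  65  65  66  67  66  66]
[129 128 127 128 129 131 131 130 129 129 129 128 126 123 119 114 114 112
 115 117 116 114  92  69  64  65  64  64  65  65  65  64  65  64  65]
```

```bash
python3 - <<'E'
from h import *
c=load('w5.png');b=onz(c,278.7,210.8,.07);print(b)
x=np.array([.966,.258,0]);y=np.array([.258,-.966,0])
b=b-x*.0015-y*.0006;print('corr',b,delta([b[0],b[1],.15]),status.get_obs()['position'])
w=load('w3.png');h=onz(w,278.2,150+107/2,.064);print('hole',h-x*.0015-y*.0006)
E
```

```text
[ 0.51673795 -0.12379216  0.07      ]
corr [ 0.51513415 -0.12359956  0.07      ] [-0.00205465  0.00108391  0.01367808] [ 0.51684183 -0.12202485  0.1636781 ]
hole [0.47048227 0.18831456 0.064     ]
```

Call:
arm_command(delta_rot=[[0,0,0],[0,0,0],[0,0,0],[0,0,0],[0,0,0],[0,0,0],[0,0,0],[0,0,0],[0,0,0],[0,0,0]], delta_pos=[[-0.0012,0.0012,0.006],[-0.0012,0.0012,0.012],[-0.0012,0.0012,0.018],[-0.0012,0.0012,0.022],[-0.0012,0.0012,0.023],[-0.0012,0.0012,0.024],[-0.0012,0.0012,0.025],[-0.0012,0.0012,0.026],[-0.0012,0.0012,0.027],[-0.0012,0.0012,0.027]], gripper=[1,1,1,1,1,1,1,1,1,1])

```text
time: 7.48
position: [0.5162, -0.1248, 0.1365]
tool_rot: [0.992, 0.129, 0.0, 0.0]
ft_force: [-0.0, 0.6, -0.3]
grip_width: 0.0182
grip_force: 55.7
```

Call:
arm_command(delta_rot=[[0,0,0],[0,0,0],[0,0,0],[0,0,0],[0,0,0]], delta_pos=[[0,0,0.0005],[0,0,0.001],[0,0,0.0015],[0,0,0.002],[0,0,0.0025]], gripper=[1,1,1,1,1])

```text
time: 7.9
position: [0.5162, -0.1248, 0.134]
tool_rot: [0.992, 0.13, 0.0, 0.0]
ft_force: [-0.6, -0.3, -1.3]
grip_width: 0.0186
grip_force: 55.7
```

Call:
arm_command(delta_rot=[[0,0,0],[0,0,0],[0,0,0],[0,0,0],[0,0,0],[0,0,0]], delta_pos=[[0,0,0.001],[0,0,0.002],[0,0,0.003],[0,0,0.004],[0,0,0.005],[0,0,0.006]], gripper=[1,1,1,1,1,1])

```text
time: 8.4
position: [0.5162, -0.1247, 0.1279]
tool_rot: [0.992, 0.13, -0.0, -0.0]
ft_force: [0.1, -0.0, -1.8]
grip_width: 0.0181
grip_force: 55.7
```

Call:
arm_command(delta_rot=[[0,0,0],[0,0,0],[0,0,0],[0,0,0],[0,0,0],[0,0,0],[0,0,0],[0,0,0]], delta_pos=[[0,0,0.001],[0,0,0.002],[0,0,0.003],[0,0,0.004],[0,0,0.005],[0,0,0.006],[0,0,0.007],[0,0,0.008]], gripper=[1,1,1,1,1,1,1,1])

```text
time: 9.07
position: [0.5165, -0.1248, 0.1214]
tool_rot: [0.992, 0.13, 0.0, 0.0]
ft_force: [-1.9, 0.9, 9.1]
grip_width: 0.0181
grip_force: 55.3
```

Call:
arm_command(delta_rot=[[0,0,0],[0,0,0],[0,0,0],[0,0,0],[0,0,0],[0,0,0],[0,0,0],[0,0,0],[0,0,0],[0,0,0],[0,0,0],[0,0,0]], delta_pos=[[0,0,0.001],[0,0,0.002],[0,0,0.003],[0,0,0.004],[0,0,0.005],[0,0,0.006],[0,0,0.007],[0,0,0.008],[0,0,0.009],[0,0,0.01],[0,0,0.011],[0,0,0.012]], gripper=[1,1,1,1,1,1,1,1,1,1,1,1])

```text
time: 10.07
position: [0.5164, -0.1248, 0.1094]
tool_rot: [0.992, 0.13, 0.0, 0.0]
ft_force: [-1.8, 1.0, 8.9]
grip_width: 0.018
grip_force: 55.3
```

Call:
arm_command(delta_rot=[[0,0,0],[0,0,0],[0,0,0],[0,0,0],[0,0,0],[0,0,0],[0,0,0],[0,0,0]], delta_pos=[[0,0,0.001],[0,0,0.002],[0,0,0.003],[0,0,0.004],[0,0,0.005],[0,0,0.006],[0,0,0.007],[0,0,0.008]], gripper=[1,1,1,1,1,1,1,1])

```text
time: 10.73
position: [0.5165, -0.1248, 0.1014]
tool_rot: [0.992, 0.13, 0.0, 0.0]
ft_force: [-1.4, 1.2, 9.0]
grip_width: 0.0185
grip_force: 55.3
```

Call:
arm_command(delta_rot=[[0,0,0],[0,0,0],[0,0,0],[0,0,0]], delta_pos=[[0,0,0.0005],[0,0,0.001],[0,0,0.0015],[0,0,0.002]], gripper=[1,1,1,1])

```text
time: 11.07
position: [0.5165, -0.1248, 0.0993]
tool_rot: [0.992, 0.13, 0.0, 0.0]
ft_force: [-1.3, 1.2, 7.9]
grip_width: 0.0186
grip_force: 55.3
```

Call:
arm_command(delta_rot=[[0,0,0],[0,0,0],[0,0,0],[0,0,0]], delta_pos=[[0,0,0.0005],[0,0,0.001],[0,0,0.0015],[0,0,0.002]], gripper=[1,1,1,1])

```text
time: 11.4
position: [0.5168, -0.1249, 0.0986]
tool_rot: [0.992, 0.13, 0.001, 0.0]
ft_force: [-3.6, 2.4, 21.4]
grip_width: 0.0186
grip_force: 54.7
```

The force jumps to about 22 N and travel stops: the bushing is on the pad. I withdraw straight up.

Call:
arm_command(delta_rot=[[0,0,0],[0,0,0],[0,0,0],[0,0,0],[0,0,0],[0,0,0],[0,0,0],[0,0,0],[0,0,0],[0,0,0]], delta_pos=[[0,0,-0.004],[0,0,-0.01],[0,0,-0.018],[0,0,-0.028],[0,0,-0.038],[0,0,-0.048],[0,0,-0.06],[0,0,-0.072],[0,0,-0.082],[0,0,-0.082]], gripper=[1,1,1,1,1,1,1,1,1,1])

```text
time: 12.23
position: [0.5177, -0.1254, 0.1806]
tool_rot: [0.992, 0.13, 0.002, 0.001]
ft_force: [0.3, -0.2, -1.6]
grip_width: 0.0184
grip_force: 55.5
```

```bash
python3 - <<'E'
from h import *
o=status.get_obs();c=shot('wrist','w6.png');print(o['position'],o['tool_rot'],o['ft_force'],o['moment'])
g=cv2.cvtColor(c['pixels'],6)
for r in(205,222,226):print(r,g[r,262:296])
print(g[190:225,277])
print(delta([.4695,.1885,.1785]))
r=lambda i:cv2.resize(i,(400,400),interpolation=2)
cv2.imwrite('pics/c6.png',r(c['pixels'][150:250,230:330]))
E
```

```text
[ 0.51772326 -0.12539011  0.18060329] [0.99156537 0.12958218 0.00216627 0.00137386] [ 0.27242012 -0.19662624 -1.61118498] [ 0.00861701 -0.02193664 -0.00361546]
205 [127 127 127 123 100  73  70  72  72  74  74  74  74  74  74  74  73  72
  71  71  79 123 127 127 128 127 127 128 128 128 129 130 130 128]
222 [122 123 124 124 126 126 123  97  66  62  63  65  65  64  65  66  66  67
  65  65  65  64  72 109 125 126 124 124 126 139 176 182 193 193]
226 [125 125 125 125 125 125 120  80  63  63  63  64  65  65  66  65  65  66
  65  66  64  64  67  94 123 127 132 128 143 189 195 195 196 196]
[131 130 129 128 129 129 128 126 125 123 113  72  47  65  73  74  74  75
  74  74  74  74  72  65  64  65  65  66  66  65  66  66  66  66  65]
[ 0.03459945 -0.3153459   0.00040617]
```

View pics/c6.png

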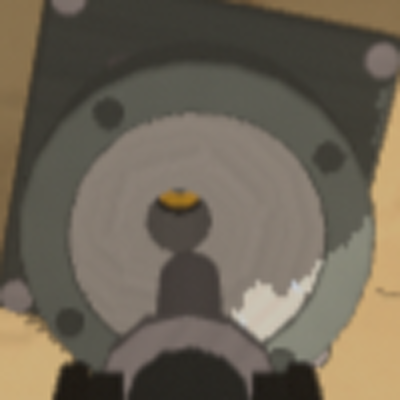

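The brass now lies deep in the bore (180,200), and the drift is still upright. I return to the block.

Call:
arm_command(delta_rot=[[0,0,0],[0,0,0],[0,0,0],[0,0,0],[0,0,0],[0,0,0],[0,0,0],[0,0,0],[0,0,0],[0,0,0],[0,0,0],[0,0,0]], delta_pos=[[0.002,-0.02,0],[0.006,-0.055,0],[0.01,-0.09,0],[0.014,-0.125,0],[0.018,-0.16,0],[0.022,-0.195,0],[0.026,-0.23,0],[0.03,-0.265,0],[0.033,-0.295,0],[0.035,-0.315,0],[0.035,-0.315,0],[0.035,-0.315,0]], gripper=[1,1,1,1,1,1,1,1,1,1,1,1])

```text
time: 13.28
position: [0.4683, 0.1894, 0.1775]
tool_rot: [0.991, 0.131, -0.001, 0.0]
ft_force: [0.1, 0.1, -1.1]
grip_width: 0.0184
grip_force: 55.5
```

Call:
arm_command(delta_rot=[[0,0,0],[0,0,0],[0,0,0],[0,0,0],[0,0,0],[0,0,0]], delta_pos=[[0,0,0],[0,0,0],[0,0,0],[0,0,0],[0,0,0],[0,0,0]], gripper=[1,1,1,1,1,1])

```text
time: 13.78
position: [0.4693, 0.1881, 0.1781]
tool_rot: [0.992, 0.129, 0.0, -0.0]
ft_force: [1.0, 0.3, -1.0]
grip_width: 0.0184
grip_force: 55.5
```

```bash
python3 - <<'E'
from h import *
o=status.get_obs();c=shot('wrist','w7.png');print(o['position'],o['tool_rot'],o['ft_force'])
g=cv2.cvtColor(c['pixels'],6)
for r in(203,220):print(r,g[r,262:296])
print(g[185:225,277])
x=np.array([.966,.258,0]);y=np.array([.258,-.966,0])
print(delta([.4693,.1886,.1785]))
E
```

```text
[0.46929557 0.18813641 0.17808149] [ 9.91641947e-01  1.29020341e-01  2.88159630e-05 -4.58526348e-06] [ 1.03980094  0.27375611 -1.00406702]
203 [80 80 80 80 80 77 69 66 55 47 46 47 48 49 48 49 49 49 49 49 48 46 45 48
 64 66 76 78 77 78 77 77 77 78]
220 [77 76 76 76 76 74 73 68 57 57 58 59 59 59 60 60 60 60 60 59 59 57 59 71
 75 74 73 72 72 71 71 69 71 72]
[76 75 75 75 77 77 77 75 68 68 55 49 48 49 49 48 48 50 49 49 49 49 49 49
 51 67 71 66 59 60 59 60 60 60 60 60 60 60 59 59]
[ 0.00014979 -0.0002904  -0.00041945]
```

Call:
arm_command(delta_rot=[[0,0,0],[0,0,0],[0,0,0],[0,0,0],[0,0,0],[0,0,0],[0,0,0],[0,0,0],[0,0,0]], delta_pos=[[0,0,0.015],[0,0,0.03],[0,0,0.04],[0,0,0.043],[0,0,0.045],[0,0,0.047],[0,0,0.049],[0,0,0.051],[0,0,0.052]], gripper=[1,1,1,1,1,1,1,1,1])

```text
time: 14.58
position: [0.4693, 0.1887, 0.1262]
tool_rot: [0.992, 0.13, 0.0, -0.0]
ft_force: [0.4, 0.0, -0.8]
grip_width: 0.0182
grip_force: 55.5
```

Call:
arm_command(delta_rot=[[0,0,0],[0,0,0],[0,0,0],[0,0,0],[0,0,0],[0,0,0]], delta_pos=[[0,0,0.001],[0,0,0.002],[0,0,0.003],[0,0,0.004],[0,0,0.005],[0,0,0.006]], gripper=[1,1,1,1,1,1])

```text
time: 15.08
position: [0.4691, 0.1887, 0.12]
tool_rot: [0.992, 0.13, 0.0, -0.0]
ft_force: [0.9, -0.7, -0.7]
grip_width: 0.0183
grip_force: 55.5
```

Inserted 12 mm below the mouth without contact. I continue down.

Call:
arm_command(delta_rot=[[0,0,0],[0,0,0],[0,0,0],[0,0,0],[0,0,0],[0,0,0],[0,0,0],[0,0,0],[0,0,0],[0,0,0],[0,0,0]], delta_pos=[[0,0,0.004],[0,0,0.01],[0,0,0.016],[0,0,0.022],[0,0,0.028],[0,0,0.034],[0,0,0.038],[0,0,0.04],[0,0,0.041],[0,0,0.042],[0,0,0.043]], gripper=[1,1,1,1,1,1,1,1,1,1,1])

```text
time: 16.0
position: [0.4693, 0.1887, 0.0772]
tool_rot: [0.992, 0.13, 0.0, -0.0]
ft_force: [0.9, -0.7, -1.6]
grip_width: 0.0183
grip_force: 55.5
```

Call:
arm_command(delta_rot=[[0,0,0],[0,0,0],[0,0,0],[0,0,0]], delta_pos=[[0,0,0.0005],[0,0,0.001],[0,0,0.0015],[0,0,0.002]], gripper=[1,1,1,1])

```text
time: 16.33
position: [0.4692, 0.1887, 0.0752]
tool_rot: [0.992, 0.13, 0.0, -0.0]
ft_force: [-0.1, -0.4, -1.0]
grip_width: 0.0188
grip_force: 55.5
```

Call:
arm_command(delta_rot=[[0,0,0],[0,0,0],[0,0,0]], delta_pos=[[0,0,0.0005],[0,0,0.001],[0,0,0.0015]], gripper=[1,1,1])

```text
time: 16.58
position: [0.4693, 0.1887, 0.075]
tool_rot: [0.992, 0.13, 0.0, 0.0]
ft_force: [-2.2, -0.5, 16.3]
grip_width: 0.0183
grip_force: 54.9
```

The collar is down on the wood. I relax the push and release.

Call:
arm_command(delta_rot=[[0,0,0],[0,0,0],[0,0,0],[0,0,0],[0,0,0],[0,0,0],[0,0,0],[0,0,0],[0,0,0],[0,0,0],[0,0,0],[0,0,0]], delta_pos=[[0,0,-0.0005],[0,0,-0.001],[0,0,-0.001],[0,0,-0.001],[0,0,-0.001],[0,0,-0.001],[0,0,-0.001],[0,0,-0.001],[0,0,-0.001],[0,0,-0.001],[0,0,-0.001],[0,0,-0.001]], gripper=[1,1,0.5,0.4,0.2,0,-0.3,-0.6,-1,-1,-1,-1], grip_force=20)

```text
time: 17.58
position: [0.4691, 0.1887, 0.0745]
tool_rot: [0.992, 0.13, -0.0, -0.0]
ft_force: [-0.0, -0.2, -0.5]
grip_width: 0.0716
grip_force: 0.0
```

Call:
arm_command(delta_rot=[[0,0,0],[0,0,0],[0,0,0],[0,0,0],[0,0,0],[0,0,0]], delta_pos=[[0,0,0],[0,0,0],[0,0,0],[0,0,0],[0,0,0],[0,0,0]], gripper=[-1,-1,-1,-1,-1,-1])

```text
time: 18.08
position: [0.4691, 0.1887, 0.0746]
tool_rot: [0.992, 0.13, -0.0, -0.0]
ft_force: [-0.7, -1.0, -0.3]
grip_width: 0.0863
grip_force: 0.0
```

Call:
arm_command(delta_rot=[[0,0,0],[0,0,0],[0,0,0],[0,0,0],[0,0,0],[0,0,0],[0,0,0],[0,0,0],[0,0,0],[0,0,0],[0,0,0]], delta_pos=[[0,0,-0.005],[0,0,-0.015],[0,0,-0.03],[0,0,-0.045],[0,0,-0.06],[0,0,-0.075],[0,0,-0.09],[0,0,-0.105],[0,0,-0.12],[0,0,-0.12],[0,0,-0.12]], gripper=[-1,-1,-1,-1,-1,-1,-1,-1,-1,-1,-1])

```text
time: 19.0
position: [0.4697, 0.1888, 0.1958]
tool_rot: [0.992, 0.13, 0.001, -0.0]
ft_force: [-0.2, -0.5, -1.5]
grip_width: 0.0872
grip_force: 0.0
```

```bash
python3 - <<'E'
from h import *
o=status.get_obs();c=shot('wrist','w8.png');s=shot('scene','s8.png');print(o['position'],o['ft_force'])
r=lambda i:cv2.resize(i,(390,390),interpolation=2)
cv2.imwrite('pics/c8.png',np.hstack([r(c['pixels'][140:270,210:340]),r(s['pixels'][210:330,130:250])]))
E
```

```text
[0.46965582 0.18878254 0.1957824 ] [-0.16607049 -0.48889564 -1.52244939]
```

View pics/c8.png

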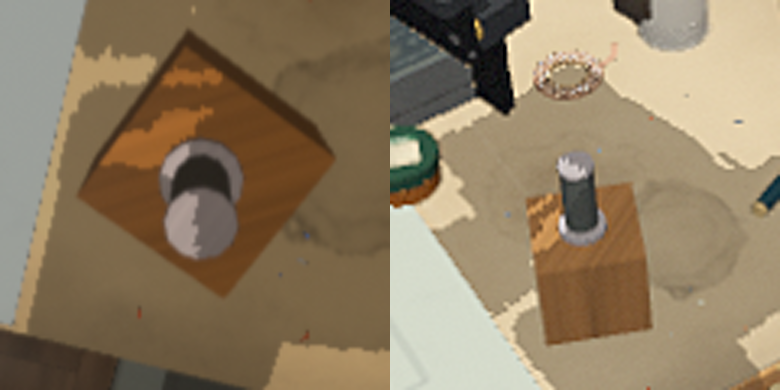

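The drift stands upright in the block with its collar on the wood (cap at 200,222 and collar at 200,175 in the crop), and the gripper is clear. I hand in.

```bash
python3 -c "
from rig import robot;print(robot.hand_in())"
```

```text
the job is handed in; nothing more can be done
None
```

I handed the job in at about 19 s of the 64 s: the bushing is pushed out onto the pad (the push stopped hard at about 22 N, where expected), and the drift is back in its block, upright, collar down and released.

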